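# Index the alignment stand and thread the guide rod through both bushings

## Robot

A 6-joint arm with a two-finger parallel gripper is mounted at the origin on a cart in front of the work surface, level with it; the furniture and walls round the work are solid. World frame = base frame: x ahead of the robot, y to its left, z up, the work surface at z = 0. Lengths are in m, angles in rad, forces in N, time in s.
With the tool pointing down it reaches from about 0.425 to 0.925 m from the base axis. Payload 12.5 kg.
Tool frame: the origin (TCP) lies midway between the tips of the shut fingers; the grasp point (between the pads) lies 19 mm behind it; z points along the fingers, y is the direction in which the jaws open and shut (so a half turn about z gives the same grasp; the last joint's range is limited). The gripper opens to 85 mm and grips with 20 to 120 N. Pads are 22 mm wide; open, the fingers measure 114 mm over their backs; the gripper's body (76 mm by 85 mm) begins 54 mm behind the grasp point. The pads swing forward as they close: fully open they stand 13 mm farther back than shut.
Start: joints at [1.211, 0.491, 1.559, -0, 1.092, -0.106], TCP at [0.157, 0.605, 0.231] pointing down, gripper open.
Joint ranges: [-3.1, 3.1], [-0.84, 2.19], [0.05, 2.79], [-1.13, 4.28], [0.06, 2.93], [-2.69, 2.69]. Speed limits (rad/s): [2.22, 2.22, 2.79, 3.14, 3.14, 3.14].

## Interface

Orientations are given as a unit quaternion [w, x, y, z].
In Python, from workcell import r gives the robot as it stands.
- The arm moves only by the tool jog_arm, never from a script. Its arguments are lists of equal length, an entry for each row: "rotation": the turn, a rotation vector about the tool's x, y, z in degrees, a list of three; "translation": the shift along the tool's x, y, z in m, a list of three; "grip": the opening, from 0 (shut) to 1 (fully open). A call has exactly 5 rows; each row shifts and turns the pose as measured when the row begins, along the tool's axes as they then stand; what a row does not reach is not made up. A row lasts 1/12 s, in which the tool goes at most 41.7 mm and 7.16 degrees, less where a joint would pass 70% of its speed; a pose out of reach is approached as far as the arm can. A call is refused whole if a number of a shift passes 0.0417 or a number of a turn 7.16, either way. A call with a gripper value outside its range is refused whole. The fingers move at their own pace and stop on an object; the grip force is fixed at half the most. Time passes only in rows, so rows that do not move let the fingers close, or fill a call up. It gives the time, the measured TCP pose, the force and the opening at its end, in the units of the state.
- r.read_state(): the state, without advancing time (a new reading comes with each control period).
- r.camera(name): name is "scene" or "top" or "wrist"; returns a dict with "image" (420x560x3 uint8, red, green, blue), "depth" (420x560 float32, m along the optical axis (not along the pixel's ray), 0 where there is no reading), "fx", "fy", "cx", "cy" (pixels), "R" (3x3) and "t" (3): a world point X has camera coordinates R X + t; the wrist camera has in their place "tool_from_camera" (4x4, takes a point from camera to tool coordinates, whose origin is the TCP and whose axes are the flange's). Camera axes: x right, y down, z forward; pixel columns grow to the right and rows downward; lengths in m; the calibration is good to about 2 mm. The wrist camera is an equidistant fisheye: a pixel r from the principal point sees the ray r / f radians off the axis. A picture is of the moment at which its call begins: read the wrist's pose just before it.
- r.finish_job(): hands the job in, once; it reports no verdict.
The state is a dict: "t": time; "q": joint angles; "qvel": joint speeds; "joint_torque": joint torques, N m; "eef_pos": TCP position; "tool_rot": TCP orientation; "force": force on the tool from outside, world axes, zero at the start; "ft_torque": the same for the moment, N m; "gripper_width": finger opening in m.
Only numpy, scipy, OpenCV 4.12 (cv2) and the standard library are available. Lean on these libraries where they do the work, as an engineer would, in place of code of your own. Each camera call takes 0.05 s, during which the arm holds its last target. There are 200 camera calls.

## Task

Get the alignment stand ready: turn its index knob clockwise by the bar grip until it clicks past its detent, so that the swing arm stands with the lower bushing right under the upper one. Then draw the thinner of the two rods out of its block, thread it straight down through the upper and then the lower bushing until its tip is about half-way between the lower bushing and the base plate, and finish while still holding it there with the gripper, the tip clear of the base plate. Leave the thicker rod and the beaker, jar and small box where they are.

Things in the scene. Friction and masses are not known exactly. Their poses are not given: they have to be found in the camera images.
- swing_arm (a joint): turn of the index knob with its swing arm about the vertical knob axis, rad; grows clockwise seen from above. 0 = start, arm swung out toward the robot, against one stop; 1.2 = lower bushing exactly under the upper one, against the other stop. In between a spring toggle goes over centre: it resists with 0.1 to 0.15 N m up to the middle (0.6 rad), then snaps the arm on to 1.2 and holds it there; let go before the middle it springs back to 0.
- index_grip (a point): aluminium bar grip of the index knob, 46 long x 14 thick x 46 mm tall, upright sides, turning with the knob; origin on the knob axis at the height to grip, 120 mm above the worktop (bar from 94 to 140 mm; below it a black 48 mm disc, its top 86 mm above the worktop). x axis horizontal along the bar, in the direction of the swing arm; z up. The knob axis stands 90 mm from the bushing axes.
- upper_mouth (a point): centre of the open top of the upper, fixed brass bushing, 118 mm above the worktop; vertical 16 mm bore, 22 mm long (bottom at 96 mm), top 8 mm flared to about 26 mm inside, 34 outside; held in a 36 mm grey eye on a column that is no higher, 48 mm from the bore on the side away from the knob. Axes of the stand: -y to the knob, z up.
- lower_mouth (a point): centre of the lower brass bushing's open top, on the end of the swing arm, 66 mm above the worktop; same bushing (16 mm bore, 22 mm long, bottom at 44 mm, flared top). Moves with the arm; below it 34 mm of free space to the stand's aluminium base plate (110 x 240 mm, 10 mm thick, top 10 mm above the worktop).
- thin_rod_head (a point): middle of the head of the thinner rod: upright steel rod, 12 mm in diameter and 115 mm long below its head, chamfered tip; round aluminium head 22 mm in diameter, 36 mm tall, to be gripped from above. This point is 133 mm above the tip on the rod's axis; z axis along the rod, tip to head. Mass about 0.13 kg. It stands in a 14 mm hole, 50 mm deep, in the middle of a fixed white block 60 x 60 x 56 mm (tip 6 mm above the worktop), so it must rise 50 mm straight up to come free.
- thin_rod_tip (a point): centre of the thinner rod's tip (lower end face)
- thick_rod_head (a point): middle of the head of the thicker rod, which does not fit the bushings: like the other but 20 mm in diameter, its head 28 mm in diameter; stands in a white block of the same size. The two blocks may be swapped. Leave it.
- beaker: small glass beaker, 55 x 60 x 72 mm tall, standing beyond the work; origin at the centre of its underside. Leave it.
- jar: small white jar with a ribbed screw lid, 48 mm wide, 52 mm tall; origin at the centre of its underside. Leave it.
- ferrules: small white snap-lid parts box, 44 x 48 x 24 mm; origin at the centre of its underside. Leave it.
Mind the look-alikes: they are no part of the job. Leave any purple or red look-alike of the part that bears thin_rod_head alone.

How it is judged:
On the way, in this order (a step that is already met when the one before it is completed fails the run):
1. the knob is being turned by its bar grip (value of joint swing_arm between 0.3 and 1 rad and distance between the grasp point and index_grip below 0.03 m).
2. the knob has clicked past its detent: lower bushing under the upper one (value of joint swing_arm above 1.1 rad), for 0.2 s.
3. the thinner rod's tip has entered the upper bushing from above (horizontal distance between thin_rod_tip and upper_mouth below 0.006 m and z of thin_rod_tip in the frame of upper_mouth below -0.01 m).
At the end, for the whole second after the job is handed in: The knob is in its second detent (above 1.1 rad); the thinner rod is held by the gripper, upright (within 0.12 rad) in both bushings, its tip 4 mm or more below the lower bushing and at least 3.5 mm above the base plate (13.5 to 40 mm above the worktop), at rest (value of joint swing_arm above 1.1 rad and horizontal distance between thin_rod_tip and lower_mouth below 0.007 m and horizontal distance between thin_rod_head and upper_mouth below 0.01 m and angle between thin_rod_head's own z axis and vertical below 0.12 rad and height (world z) of thin_rod_tip between 0.0135 and 0.04 m and linear speed of thin_rod below 0.02 m/s and contact force between the fingers and thin_rod above 1 N); the arm keeps its last pose, push and grip.
It fails at once if the thicker rod was moved (distance of thick_rod_head from where it was at the start of the episode above 0.03 m).
It fails at once if the beaker was moved (distance of beaker from where it was at the start of the episode above 0.03 m).
It fails at once if the jar was moved (distance of jar from where it was at the start of the episode above 0.03 m).
It fails at once if the small box was moved (distance of ferrules from where it was at the start of the episode above 0.03 m).
It also fails if it takes over 64 s, if anything falls off the work surface, if the arm or the gripper's body presses on something with over 40 N, if the wrist force passes 120 N, or if a joint passes its speed limit or range.

## Working session

There is one attempt and no reset: what is moved stays moved. The work goes in short steps, Python scripts to look and compute and a tool call to move; the robot and the scene stay as the last step left them, time stands still between calls to the robot, and variables do not carry over. Pictures are saved under pics/ and viewed, about 8 in all and at most 12, crops included, and the job is handed in when it is done.

Besides the shell and the picture viewer there is one more tool, called after "Emit:" as a command line: name --argument value ..., lists and objects as JSON in quotes. jog_arm: Moves the arm, as the interface text tells. Its arguments: {"type":"object","properties":{"rotation":{"type":"array"},"translation":{"type":"array"},"grip":{"type":"array"}},"required":["rotation","translation","grip"]}

```bash
ls; mkdir -p pics
cat > h.py <<'E'
import numpy as np, cv2
from workcell import r
def save(c,n): cv2.imwrite(f'pics/{n}.png',c['image'][:,:,::-1])
def ray(c,u,v,z):
    R=np.array(c['R']);t=np.array(c['t']);o=-R.T@t
    d=R.T@np.array([(u-c['cx'])/c['fx'],(v-c['cy'])/c['fy'],1]); return o+d*(z-o[2])/d[2]
def cloud(c):
    D=c['depth'];v,u=np.indices(D.shape)
    P=np.stack([(u-c['cx'])/c['fx']*D,(v-c['cy'])/c['fy']*D,D],-1)
    return (P-np.array(c['t']))@np.array(c['R'])
E
python3 - <<'E'
from h import *
import pickle
s=r.read_state();print(s)
a=r.camera('scene');b=r.camera('top')
pickle.dump((a,b),open('c.pkl','wb'))
for n,c in(('scene',a),('top',b)):
    save(c,n);print(n,-np.array(c['R']).T@c['t'],c['fx'],c['R'])
cv2.imwrite('pics/both.png',np.hstack([a['image'],b['image']])[:,:,::-1])
E
```

```text
pics
{'t': 0.0, 'q': array([ 1.21140166e+00,  4.91532294e-01,  1.55944543e+00, -7.42786949e-06,
        1.09170568e+00, -1.05585970e-01]), 'qvel': array([-0.00160448,  0.00041402, -0.00144689, -0.00022029, -0.00013605,
        0.00045985]), 'joint_torque': array([ 9.98579999e-04, -6.18455529e+01, -2.61594057e+01, -1.69335215e-05,
        4.09821499e-03, -1.98450971e-05]), 'eef_pos': array([0.15682395, 0.60477154, 0.23074607]), 'tool_rot': array([-1.22448683e-04,  1.26562279e-01,  9.91958513e-01, -5.31459716e-04]), 'force': array([ 0.13912626, -0.16094258, -0.65476096]), 'ft_torque': array([-0.00436721,  0.01662608,  0.05140071]), 'gripper_width': 0.08546156363520899}
scene [ 0.04547851 -0.21731021  0.7932309 ] 442.2315386654376 [[ 0.45378529 -0.89105001  0.0104301 ]
 [-0.655414   -0.34166728 -0.67356957]
 [ 0.6037478   0.29881992 -0.73905023]]
top [0.3494513  0.0698863  1.29633781] 487.1558873901678 [[-0.07791894 -0.99695733  0.00217152]
 [-0.97452407  0.07570578 -0.21111958]
 [ 0.21031281 -0.01856641 -0.97745783]]
```

View pics/scene.png

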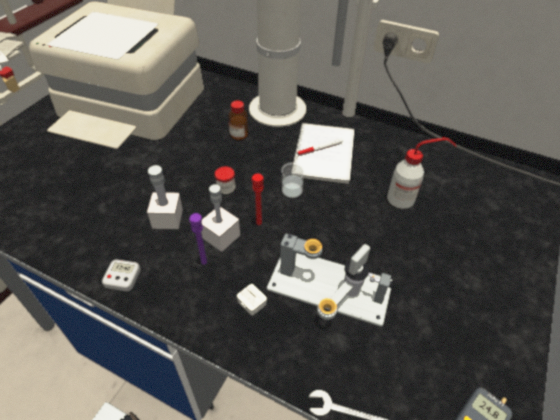

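View pics/top.png

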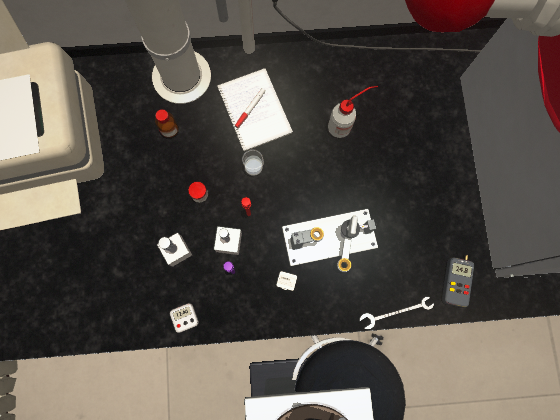

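The scene view shows white blocks at (165,210) and (220,228), each with a grey rod. It also shows purple (198,240) and red (258,200) look-alikes, and the stand with its knob at (357,270), upper bushing at (313,247) and lower bushing at (327,310). The candidates for the thin rod are the two grey ones, and an enlarged crop should settle which it is.

Run:
```python
from h import *
import pickle
a,b=pickle.load(open('c.pkl','rb'))
f=lambda i,x,y,w,h,s:cv2.resize(i[y:y+h,x:x+w,::-1],None,fx=s,fy=s,interpolation=cv2.INTER_CUBIC)
r1=np.hstack([f(a['image'],140,155,100,100,4),f(b['image'],150,215,100,75,4)[:300] if 0 else f(b['image'],150,205,100,100,4)])
r2=np.hstack([f(a['image'],262,225,133,100,3)[:, :400],f(b['image'],277,195,133,100,3)[:,:400]])
r2=cv2.resize(r2,(800,300))[:200*2] 
r2=r2[:200*2]
cv2.imwrite('pics/z.png',cv2.resize(np.vstack([r1,r2[:, :r1.shape[1]]]),(686,600)))
# TCP projection
p=np.array([.157,.605,.23])
for c in(a,b):
    q=c['R']@p+c['t'];print(q[:2]/q[2]*c['fx']+[c['cx'],c['cy']])
C=cloud(b)
img=b['image'].astype(int)
for n,(x0,y0,x1,y1) in dict(A=(155,228,192,270),B=(210,222,246,256),stand=(280,205,385,275)).items():
    P=C[y0:y1,x0:x1].reshape(-1,3)
    for lo,hi in((.05,.06),(.08,.11),(.11,.128),(.13,.15),(.15,.17)):
        m=(P[:,2]>lo)&(P[:,2]<hi)
        if m.sum()>3: print(n,lo,m.sum(),P[m].mean(0),np.ptp(P[m],0))
# brass
hsv=cv2.cvtColor(b['image'],cv2.COLOR_RGB2HSV)
m=cv2.inRange(hsv,(10,120,80),(30,255,255));k,l,st,ce=cv2.connectedComponentsWithStats(m)
for i in range(1,k):
    if st[i,4]>15: print('top',ce[i],st[i])
hsv=cv2.cvtColor(a['image'],cv2.COLOR_RGB2HSV)
m=cv2.inRange(hsv,(10,120,80),(30,255,255));k,l,st,ce=cv2.connectedComponentsWithStats(m)
for i in range(1,k):
    if st[i,4]>15: print('scene',ce[i],st[i])
```

```text
[-140.01649304  220.46743517]
[ 17.68538723 432.05581099]
A 0.05 380 [0.53213382 0.30671014 0.05551976] [0.07823981 0.07837335 0.00990554]
A 0.08 17 [0.53080418 0.30556929 0.09238449] [0.01437902 0.01157361 0.02611852]
A 0.11 6 [0.53332523 0.30239672 0.12592654] [0.02329698 0.01496979 0.00379982]
A 0.13 24 [0.52808599 0.30316278 0.13912205] [0.02100002 0.01776409 0.01667193]
A 0.15 116 [0.53491442 0.31089646 0.15673001] [0.02676793 0.02588112 0.01165711]
B 0.05 423 [0.5446335  0.17037257 0.05566371] [0.06875461 0.069574   0.00992227]
B 0.11 6 [0.53889631 0.17122363 0.12685244] [0.0042763  0.01729411 0.00264212]
B 0.13 12 [0.54196872 0.16621157 0.13973453] [0.01390099 0.01632612 0.01565044]
B 0.15 73 [0.54738021 0.1715202  0.15651444] [0.02212941 0.01939633 0.0128133 ]
stand 0.05 187 [ 0.49655461 -0.12502903  0.05678164] [0.11869936 0.21308612 0.00958191]
stand 0.08 315 [ 0.53965726 -0.10603864  0.09326335] [0.05555806 0.21485379 0.02993506]
stand 0.11 303 [ 0.53285126 -0.03687696  0.11510102] [0.05196751 0.14873165 0.01750279]
stand 0.13 112 [ 0.54530053 -0.14145769  0.13936836] [0.04313881 0.02165706 0.0135027 ]
top [166.875      124.58035714] [158 117  16  14 112]
top [316.60869565 233.23913043] [310 228  14  12  92]
top [344.6185567  264.12371134] [339 258  12  13  97]
top [452.77777778 283.        ] [450 281   6   5  18]
top [451.88235294 289.11764706] [449 288   6   4  17]
scene [237.88288288 120.07207207] [231 115  14  13 111]
scene [313.01435407 245.16267943] [305 238  18  15 209]
scene [327.26285714 305.64      ] [319 299  18  15 175]
scene [466.47619048 417.80952381] [464 416   7   4  21]
```

View pics/z.png

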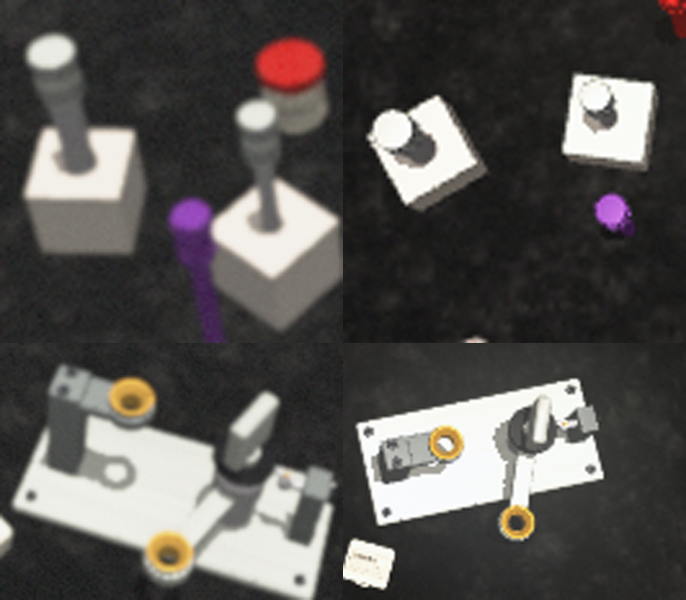

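The crop settles it. The right-hand block (top view (225,238), scene view (217,200)) has the slimmer rod and smaller head, so that is the thin one. The left block's rod is thicker, and the purple and red ones are look-alikes. Next I need the stand geometry.

```bash
cat >> h.py <<'E'
def tri(pairs):
    A=[];B=[]
    for c,u,v in pairs:
        R=np.array(c['R']);t=np.array(c['t'])
        for k,(f,p,q) in enumerate(((c['fx'],u,c['cx']),(c['fy'],v,c['cy']))):
            w=R[k]*f-(p-q)*R[2]; A.append(w);B.append((p-q)*t[2]-f*t[k])
    return np.linalg.lstsq(np.array(A),np.array(B),rcond=None)[0]
E
python3 - <<'E'
from h import *
import pickle
a,b=pickle.load(open('c.pkl','rb'))
def brass(c,box):
    x,y,w,h=box;hsv=cv2.cvtColor(c['image'],cv2.COLOR_RGB2HSV)
    m=cv2.inRange(hsv,(8,70,60),(34,255,255));m[:y]=0;m[y+h:]=0;m[:,:x]=0;m[:,x+w:]=0
    k=max(cv2.findContours(m,cv2.RETR_EXTERNAL,cv2.CHAIN_APPROX_NONE)[0],key=cv2.contourArea)
    return cv2.fitEllipse(cv2.convexHull(k))
for n,z,ba,bb in(('up',.118,(300,232,28,28),(305,222,24,24)),('lo',.066,(314,294,28,26),(334,252,22,24))):
    ea=brass(a,ba);eb=brass(b,bb)
    print(n,ea,eb,ray(a,*ea[0],z),ray(b,*eb[0],z),tri([(a,*ea[0]),(b,*eb[0])]))
C=cloud(b)
P=C[205:280,280:390].reshape(-1,3)
m=(P[:,2]>.132)&(P[:,2]<.15);Q=P[m][:,:2].astype(np.float32)
print('bar',cv2.minAreaRect(Q),len(Q))
C2=cloud(a);P2=C2[235:300,335:380].reshape(-1,3);m=(P2[:,2]>.132)&(P2[:,2]<.15);print('bar scene',cv2.minAreaRect(P2[m][:,:2].astype(np.float32)))
for c,C,(x0,y0,x1,y1) in((b,C,(362,212,385,240)),(a,C2,(374,270,396,306))):
    P=C[y0:y1,x0:x1].reshape(-1,3);m=(P[:,2]>.03)&(P[:,2]<.2);print('post',P[m].min(0),P[m].max(0),np.percentile(P[m],[50,95],axis=0))
# thin rod head top disc z~.157
for c,(x0,y0,x1,y1) in((b,(210,222,246,256)),(a,(205,180,228,200))):
    CC=cloud(c);sub=CC[y0:y1,x0:x1];m=(sub[...,2]>.152)&(sub[...,2]<.175)
    v,u=np.nonzero(m);print('head',u.mean()+x0,v.mean()+y0,m.sum(),sub[m].mean(0))
    (uc,vc),rr=cv2.minEnclosingCircle(np.c_[u,v].astype(np.float32));print(ray(c,uc+x0,vc+y0,.157),ray(c,u.mean()+x0,v.mean()+y0,.157),rr)
# block top
P=C[222:256,210:246]; m=((P[...,2]>.05)&(P[...,2]<.06)).astype(np.uint8);print('block',cv2.minAreaRect(P[m>0][:,:2].astype(np.float32)))
hsv=cv2.cvtColor(b['image'],cv2.COLOR_RGB2HSV)
m=cv2.inRange(hsv,(125,90,60),(150,255,255));P=cloud(b)[m>0];print('purple',np.median(P,0))
E
```

```text
up ((312.99542236328125, 245.31492614746094), (15.94095230102539, 18.63042449951172), 97.17500305175781) ((316.4959411621094, 233.3094940185547), (12.859121322631836, 13.33099365234375), 130.26419067382812) [ 0.53615352 -0.05214265  0.118     ] [ 0.53529571 -0.05289789  0.118     ] [ 0.53497837 -0.052645    0.11971081]
lo ((327.2224426269531, 305.7746887207031), (15.523359298706055, 18.153154373168945), 98.93618774414062) ((344.4698486328125, 264.11724853515625), (12.32390022277832, 13.597895622253418), 115.49757385253906) [ 0.45832691 -0.11924632  0.066     ] [ 0.45966985 -0.12111339  0.066     ] [ 0.45912891 -0.12023777  0.06595342]
bar ((0.5462367534637451, -0.14196784794330597), (0.013297384604811668, 0.04525575041770935), 76.35758209228516) 109
bar scene ((0.5450829863548279, -0.1415301114320755), (0.014338046312332153, 0.04474230483174324), 76.20543670654297)
post [ 0.53972313 -0.21324138  0.03085883] [ 0.5672789  -0.17400221  0.08610538] [[ 0.55132123 -0.19398642  0.07722163]
 [ 0.5637211  -0.17687322  0.0831182 ]]
post [ 0.53771942 -0.21276906  0.03020269] [ 0.56612215 -0.17594626  0.08251856] [[ 0.54332129 -0.19767917  0.07215721]
 [ 0.56153488 -0.18240083  0.08091095]]
head 223.05633802816902 232.7887323943662 71 [0.54760947 0.17168198 0.15668827]
[0.54763011 0.17148995 0.157     ] [0.54754998 0.17165721 0.157     ] 4.751744747161865
head 214.9625 189.1875 80 [0.5467947  0.17094468 0.15606674]
[0.54556636 0.16997596 0.157     ] [0.54603729 0.17036344 0.157     ] 5.249862194061279
block ((0.5344377756118774, 0.15339484810829163), (0.04171708971261978, 0.058237720280885696), 29.757278442382812)
purple [0.46838677 0.16504485 0.14925985]
```

Emit:
jog_arm --rotation '[[0,0,0],[0,0,0],[0,0,0],[0,0,0],[0,0,0]]' --translation '[[-0.039,0.01,0],[-0.039,0.01,0],[-0.039,0.01,0],[-0.039,0.01,0],[-0.039,0.01,0]]' --grip '[1,1,1,1,1]'

```text
t: 0.52
eef_pos: [0.3569, 0.6053, 0.2297]
tool_rot: [-0.001, 0.121, 0.993, -0.002]
force: [0.5, 0.0, -0.8]
gripper_width: 0.0852
```

Emit:
jog_arm --rotation '[[0,0,0],[0,0,0],[0,0,0],[0,0,0],[0,0,0]]' --translation '[[-0.02,-0.036,0],[-0.02,-0.036,0],[-0.02,-0.036,0],[-0.02,-0.036,0],[-0.02,-0.036,0]]' --grip '[0.5,0.5,0.5,0.5,0.5]'

```text
t: 0.93
eef_pos: [0.418, 0.4071, 0.2231]
tool_rot: [-0.003, 0.121, 0.993, -0.003]
force: [0.9, 0.6, 0.4]
gripper_width: 0.0425
```

Emit:
jog_arm --rotation '[[0,0,0],[0,0,0],[0,0,0],[0,0,0],[0,0,0]]' --translation '[[-0.018,-0.035,-0.001],[-0.018,-0.035,-0.001],[-0.018,-0.035,-0.001],[-0.018,-0.035,-0.001],[-0.018,-0.035,-0.001]]' --grip '[0.5,0.5,0.5,0.5,0.5]'

```text
t: 1.35
eef_pos: [0.4629, 0.2057, 0.2277]
tool_rot: [-0.004, 0.121, 0.993, -0.004]
force: [0.8, 1.3, -0.2]
gripper_width: 0.0428
```

Emit:
jog_arm --rotation '[[0,0,0],[0,0,0],[0,0,0],[0,0,0],[0,0,0]]' --translation '[[-0.018,-0.035,-0.001],[-0.018,-0.035,-0.001],[-0.018,-0.035,-0.001],[-0.018,-0.035,-0.001],[-0.018,-0.035,-0.001]]' --grip '[0.5,0.5,0.5,0.5,0.5]'

```text
t: 1.77
eef_pos: [0.5078, 0.0044, 0.2337]
tool_rot: [-0.004, 0.121, 0.993, -0.004]
force: [1.6, 1.1, -0.2]
gripper_width: 0.0427
```

```bash
cat >> h.py <<'E'
from scipy.spatial.transform import Rotation as Ro
def go(target,yaw):
    """tool-frame shift and rotvec(deg) to reach TCP target, pointing down with tool y at yaw deg"""
    s=r.read_state();q=s['tool_rot'];R=Ro.from_quat([q[1],q[2],q[3],q[0]])
    y=np.radians(yaw);Y=np.array([np.cos(y),np.sin(y),0]);Z=np.array([0,0,-1.]);G=Ro.from_matrix(np.c_[np.cross(Y,Z),Y,Z])
    print('t',round(s['t'],2),'pos',s['eef_pos'].round(4),'F',s['force'].round(1),'w',round(s['gripper_width'],4),'q6',round(s['q'][5],2))
    print('shift',R.inv().apply(np.array(target)-s['eef_pos']).round(4),'turn',(R.inv()*G).as_rotvec(degrees=True).round(2))
E
python3 -c "
from h import *
go([.5455,-.1418,.18],76)"
```

```text
t 1.77 pos [0.5078 0.0044 0.2337] F [ 1.6  1.1 -0.2] w 0.0427 q6 -1.44
shift [-0.0721 -0.1323  0.0545] turn [-0.55 -0.43  0.12]
```

Emit:
jog_arm --rotation '[[-0.2,-0.1,0],[-0.2,-0.1,0],[-0.1,-0.1,0],[-0.1,-0.1,0],[0,0,0]]' --translation '[[-0.018,-0.033,0.008],[-0.018,-0.033,0.008],[-0.018,-0.033,0.008],[-0.018,-0.033,0.008],[0,0,0]]' --grip '[0.5,0.5,0.5,0.5,0.5]'

```text
t: 2.18
eef_pos: [0.5471, -0.1552, 0.2007]
tool_rot: [0.001, 0.123, 0.992, 0.0]
force: [-1.8, 0.1, -0.5]
gripper_width: 0.0427
```

```bash
python3 -c "
from h import *
go([.5455,-.1418,.101],76)
w=r.camera('wrist');save(w,'w1')"
```

```text
t 2.18 pos [ 0.5471 -0.1552  0.2007] F [-1.8  0.1 -0.5] w 0.0427 q6 -1.72
shift [0.0051 0.0125 0.0997] turn [ 0.05  0.11 -0.15]
```

View pics/w1.png

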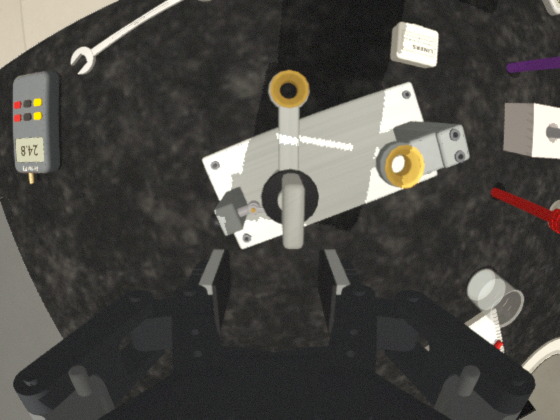

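The wrist view shows the bar grip (292,210) parallel to the fingers and about 12 mm to their right, which matches the computed correction.

Emit:
jog_arm --rotation '[[0,0,0],[0,0,0],[0,0,0],[0,0,0],[0,0,0]]' --translation '[[0.005,0.0125,0.02],[0,0,0.02],[0,0,0.01],[0,0,0],[0,0,0]]' --grip '[0.5,0.5,0.5,0.5,0.5]'

```text
t: 2.65
eef_pos: [0.544, -0.1374, 0.1499]
tool_rot: [0.0, 0.124, 0.992, 0.001]
force: [0.4, -0.3, 0.4]
gripper_width: 0.0427
```

```bash
python3 -c "
from h import *
go([.5455,-.1418,.101],76)"
```

```text
t 2.65 pos [ 0.544  -0.1374  0.1499] F [ 0.4 -0.3  0.4] w 0.0427 q6 -1.69
shift [-0.0025 -0.004   0.0489] turn [ 0.11  0.   -0.21]
```

Emit:
jog_arm --rotation '[[0,0,0],[0,0,0],[0,0,0],[0,0,0],[0,0,0]]' --translation '[[-0.0025,-0.0035,0.01],[0,0,0.012],[0,0,0.012],[0,0,0.008],[0,0,0]]' --grip '[0.5,0.5,0.5,0.5,0.5]'

```text
t: 3.07
eef_pos: [0.5479, -0.1415, 0.1089]
tool_rot: [0.003, 0.123, 0.992, 0.0]
force: [-0.3, 0.1, 0.1]
gripper_width: 0.0426
```

```bash
python3 -c "
from h import *
go([.5455,-.1418,.101],76)"
```

```text
t 3.07 pos [ 0.5479 -0.1415  0.1089] F [-0.3  0.1  0.1] w 0.0426 q6 -1.7
shift [ 0.0024 -0.0009  0.0079] turn [ 0.07  0.38 -0.08]
```

Emit:
jog_arm --rotation '[[0,0.3,0],[0,0,0],[0,0,0],[0,0,0],[0,0,0]]' --translation '[[0.002,-0.001,0.006],[0,0,0],[0,0,0],[0,0,0],[0,0,0]]' --grip '[0.5,0.5,0,0,0]'

```text
t: 3.48
eef_pos: [0.5465, -0.1416, 0.1038]
tool_rot: [0.001, 0.123, 0.992, 0.001]
force: [1.8, 2.8, -6.5]
gripper_width: 0.0134
```

Emit:
jog_arm --rotation '[[0,0,0],[0,0,0],[0,0,0],[0,0,0],[0,0,0]]' --translation '[[0,0,0],[0,0,0],[0,0,0],[0,0,0],[0,0,0]]' --grip '[0,0,0,0,0]'

```text
t: 3.9
eef_pos: [0.5465, -0.1416, 0.1038]
tool_rot: [0.001, 0.122, 0.992, 0.001]
force: [1.4, 0.5, -3.7]
gripper_width: 0.0133
```

```bash
python3 -c "
from h import *
go([.5455,-.1418,.101],76)"
```

```text
t 3.9 pos [ 0.5465 -0.1416  0.1038] F [ 1.4  0.5 -3.7] w 0.0133 q6 -1.7
shift [ 0.0009 -0.0004  0.0028] turn [ 0.1   0.16 -0.05]
```

Emit:
jog_arm --rotation '[[0,0,4],[0,0,4],[0,0,4],[0,0,4],[0,0,4]]' --translation '[[0,0,0],[0,0,0],[0,0,0],[0,0,0],[0,0,0]]' --grip '[0,0,0,0,0]'

```text
t: 4.32
eef_pos: [0.5464, -0.1418, 0.1038]
tool_rot: [0.001, 0.298, 0.955, 0.001]
force: [0.5, -0.5, -3.8]
gripper_width: 0.0133
```

```bash
python3 -c "
from h import *
go([.546,-.1418,.103],7.3)"
```

```text
t 4.32 pos [ 0.5464 -0.1418  0.1038] F [ 0.5 -0.5 -3.8] w 0.0133 q6 -1.34
shift [ 0.0003 -0.0003  0.0008] turn [ 0.14  0.07 48.03]
```

Emit:
jog_arm --rotation '[[0,0,4],[0,0,4],[0,0,4],[0,0,4],[0,0,4]]' --translation '[[0,0,0],[0,0,0],[0,0,0],[0,0,0],[0,0,0]]' --grip '[0,0,0,0,0]'

```text
t: 4.73
eef_pos: [0.5462, -0.1419, 0.1038]
tool_rot: [0.001, 0.467, 0.884, 0.0]
force: [1.1, 1.0, -4.7]
gripper_width: 0.0135
```

Emit:
jog_arm --rotation '[[0,0,5],[0,0,5],[0,0,5],[0,0,4],[0,0,4]]' --translation '[[0,0,0],[0,0,0],[0,0,0],[0,0,0],[0,0,0]]' --grip '[0,0,0,0,0]'

```text
t: 5.15
eef_pos: [0.5459, -0.1421, 0.1038]
tool_rot: [0.0, 0.642, 0.767, 0.001]
force: [0.5, -0.2, -4.5]
gripper_width: 0.0132
```

```bash
python3 -c "
from h import *
go([.546,-.1418,.103],7.3);print(r.read_state()['ft_torque'])"
```

```text
t 5.15 pos [ 0.5459 -0.1421  0.1038] F [ 0.5 -0.2 -4.5] w 0.0132 q6 -0.55
shift [0.0003 0.0001 0.0008] turn [ 0.08 -0.01  2.79]
[-0.24878771  0.00251372 -0.07841588]
```

Two more degrees, then settle, open partly and lift.

Emit:
jog_arm --rotation '[[0,0,2.5],[0,0,0],[0,0,0],[0,0,0],[0,0,0]]' --translation '[[0,0,0],[0,0,0],[0,0,0],[0,0,0],[0,0,0]]' --grip '[0,0,0,0.5,0.5]'

```text
t: 5.57
eef_pos: [0.546, -0.1422, 0.1042]
tool_rot: [0.0, 0.66, 0.751, 0.001]
force: [-0.2, -0.6, 0.2]
gripper_width: 0.0367
```

Emit:
jog_arm --rotation '[[0,0,0],[0,0,0],[0,0,0],[0,0,0],[0,0,0]]' --translation '[[0,0,0],[0,0,0],[0,0,-0.02],[0,0,-0.04],[0,0,-0.04]]' --grip '[0.5,0.5,0.5,0.5,0.5]'

```text
t: 5.98
eef_pos: [0.5433, -0.1415, 0.2007]
tool_rot: [-0.006, 0.659, 0.752, -0.001]
force: [0.9, -1.6, 0.4]
gripper_width: 0.0428
```

Emit:
jog_arm --rotation '[[0,0,0],[0,0,0],[0,0,0],[0,0,0],[0,0,0]]' --translation '[[0,0,-0.02],[0,0,-0.01],[0,0,0],[0,0,0],[0,0,0]]' --grip '[0.5,0.5,0.5,0.5,0.5]'

```text
t: 6.4
eef_pos: [0.5453, -0.1423, 0.2407]
tool_rot: [0.001, 0.658, 0.753, 0.001]
force: [-0.5, -0.3, 0.9]
gripper_width: 0.0427
```

Run:
```python
from h import *
import pickle
go([.547,.171,.24],7.3)
c=r.camera('wrist');b=r.camera('scene');pickle.dump((c,b,r.read_state()),open('c2.pkl','wb'))
cv2.imwrite('pics/w2.png',cv2.resize(np.hstack([c['image'],b['image'][150:360,120:400].repeat(2,0).repeat(2,1)]),(800,300))[:,:,::-1])
```

```text
t 6.4 pos [ 0.5453 -0.1423  0.2407] F [-0.5 -0.3  0.9] w 0.0427 q6 -0.51
shift [0.3102 0.0435 0.0009] turn [ 0.13 -0.02  0.37]
```

View pics/w2.png

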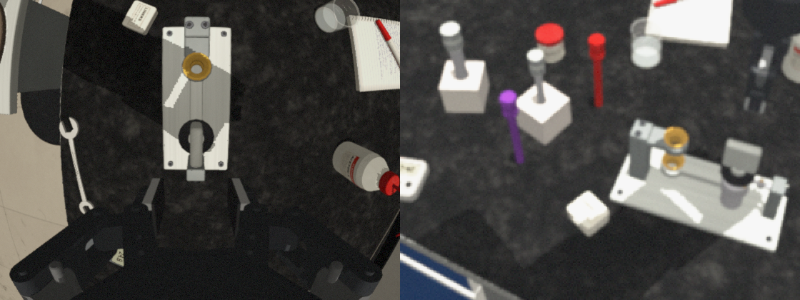

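The swing arm has clicked over: in the scene crop the lower bushing (675,162) sits under the upper one (677,137). Next is the thin rod.

Emit:
jog_arm --rotation '[[0,0,0],[0,0,0],[0,0,0],[0,0,0],[0,0,0]]' --translation '[[0.03,0.004,0],[0.04,0.0055,0],[0.04,0.0055,0],[0.04,0.0055,0],[0.04,0.0055,0]]' --grip '[0.6,0.6,0.6,0.6,0.6]'

```text
t: 6.92
eef_pos: [0.545, 0.0493, 0.2341]
tool_rot: [-0.003, 0.662, 0.749, -0.002]
force: [0.9, -0.4, 1.1]
gripper_width: 0.0515
```

Emit:
jog_arm --rotation '[[0,0,0],[0,0,0],[0,0,0],[0,0,0],[0,0,0]]' --translation '[[0.04,0.0055,0],[0.035,0.005,0],[0.025,0.004,0],[0.01,0.001,0],[0,0,0]]' --grip '[0.6,0.6,0.6,0.6,0.6]'

```text
t: 7.33
eef_pos: [0.5438, 0.1719, 0.2285]
tool_rot: [-0.007, 0.66, 0.751, -0.005]
force: [-0.1, -0.6, -0.2]
gripper_width: 0.051
```

Run:
```python
from h import *
go([.547,.171,.2],7.3)
```

```text
t 7.33 pos [0.5438 0.1719 0.2285] F [-0.1 -0.6 -0.2] w 0.051 q6 0.06
shift [-0.0014  0.0036  0.0285] turn [-0.95 -0.17  0.11]
```

Emit:
jog_arm --rotation '[[-0.9,-0.2,0],[0,0,0],[0,0,0],[0,0,0],[0,0,0]]' --translation '[[-0.001,0.003,0],[0,0,0],[0,0,0],[0,0,0],[0,0,0]]' --grip '[0.6,0.6,0.6,0.6,0.6]'

```text
t: 7.75
eef_pos: [0.5473, 0.1665, 0.2266]
tool_rot: [-0.0, 0.661, 0.75, -0.002]
force: [-0.6, -0.4, 0.4]
gripper_width: 0.0513
```

```bash
cat >> h.py <<'E'
def wray(c,s,u,v,z):
    T=np.array(c['tool_from_camera']);q=s['tool_rot'];R=Ro.from_quat([q[1],q[2],q[3],q[0]])
    d=np.array([u-c['cx'],v-c['cy']]);n=np.hypot(*d);th=n/c['fx']
    d=np.r_[d/n*np.sin(th),np.cos(th)]
    o=R.apply(T[:3,3])+s['eef_pos'];d=R.apply(T[:3,:3]@d);return o+d*(z-o[2])/d[2]
def wpix(c,s,X):
    T=np.array(c['tool_from_camera']);q=s['tool_rot'];R=Ro.from_quat([q[1],q[2],q[3],q[0]])
    p=T[:3,:3].T@(R.inv().apply(np.array(X)-s['eef_pos'])-T[:3,3]);n=np.hypot(p[0],p[1])
    return np.array([c['cx'],c['cy']])+p[:2]/n*c['fx']*np.arctan2(n,p[2])
E
python3 - <<'E'
from h import *
import pickle
go([.547,.171,.2],7.3)
s=r.read_state();c=r.camera('wrist');pickle.dump((c,s),open('c3.pkl','wb'));save(c,'w3')
print(wpix(c,s,[.547,.171,.157]))
E
```

```text
t 7.75 pos [0.5473 0.1665 0.2266] F [-0.6 -0.4  0.4] w 0.0513 q6 0.06
shift [0.0045 0.0004 0.0266] turn [-0.14  0.11 -0.07]
[273.62370718 214.97087141]
```

View pics/w3.png

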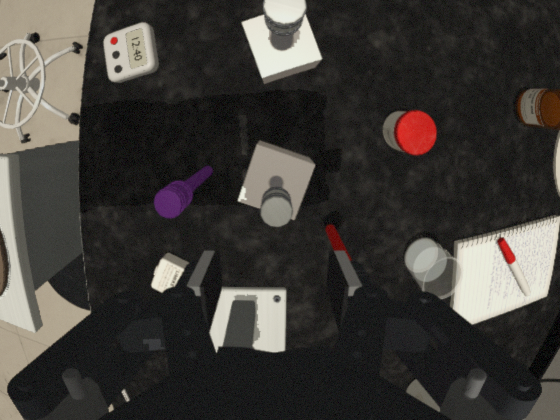

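Run:
```python
from h import *
import pickle
c,s=pickle.load(open('c3.pkl','rb'));a,b=pickle.load(open('c.pkl','rb'))
g=cv2.cvtColor(c['image'],cv2.COLOR_RGB2HSV)[185:232,252:302]
print(g[:,24,1:].tolist()[::3]); 
for uv in((276,207),(276,209),(276,211)):print(wray(c,s,*uv,.157))
C=cloud(b);h=cv2.cvtColor(b['image'],cv2.COLOR_RGB2HSV)
m=((h[...,0]<8)|(h[...,0]>172))&(h[...,1]>120);m[:190]=0;m[222:]=0;m[:,:235]=0;m[:,260:]=0
P=C[m];print('red',P[P[:,2]>np.percentile(P[:,2],60)].mean(0),P.max(0))
```

```text
[[12, 87], [5, 54], [27, 93], [18, 72], [21, 120], [20, 152], [20, 150], [21, 148], [24, 146], [23, 145], [24, 146], [21, 145], [25, 142], [20, 140], [27, 57], [62, 41]]
[0.54788527 0.1768121  0.157     ]
[0.54806588 0.17541293 0.157     ]
[0.54824717 0.17400879 0.157     ]
red [0.62054358 0.11367143 0.15146682] [0.66976137 0.13230999 0.15606963]
```

Emit:
jog_arm --rotation '[[0,0,0],[0,0,0],[0,0,0],[0,0,0],[0,0,0]]' --translation '[[0.005,0.001,0],[0,0,0],[0,0,0.01],[0,0,0.01],[0,0,0]]' --grip '[0.6,0.6,0.6,0.6,0.6]'

```text
t: 8.22
eef_pos: [0.548, 0.1708, 0.2054]
tool_rot: [0.0, 0.662, 0.75, -0.001]
force: [-0.0, -0.6, 0.0]
gripper_width: 0.051
```

Run:
```python
from h import *
go([.5475,.1725,.119],7.3)
```

```text
t 8.22 pos [0.548  0.1708 0.2054] F [-0.  -0.6  0. ] w 0.051 q6 0.06
shift [ 0.0019 -0.0002  0.0864] turn [-0.05  0.1  -0.19]
```

Emit:
jog_arm --rotation '[[0,0,0],[0,0,0],[0,0,0],[0,0,0],[0,0,0]]' --translation '[[0.002,0,0.015],[0,0,0.015],[0,0,0.015],[0,0,0.01],[0,0,0]]' --grip '[0.6,0.6,0.6,0.6,0.6]'

```text
t: 8.63
eef_pos: [0.5472, 0.1729, 0.1462]
tool_rot: [-0.0, 0.662, 0.75, -0.002]
force: [0.5, 0.3, 0.2]
gripper_width: 0.0508
```

Run:
```python
from h import *
go([.5475,.1725,.119],7.3)
```

```text
t 8.63 pos [0.5472 0.1729 0.1462] F [0.5 0.3 0.2] w 0.0508 q6 0.07
shift [-0.0004  0.0003  0.0272] turn [-0.15  0.11 -0.15]
```

Emit:
jog_arm --rotation '[[-0.1,0.1,0],[0,0,0],[0,0,0],[0,0,0],[0,0,0]]' --translation '[[0,0,0.01],[0,0,0.01],[0,0,0.004],[0,0,0],[0,0,0]]' --grip '[0.6,0.6,0.6,0.6,0.6]'

```text
t: 9.05
eef_pos: [0.5477, 0.1731, 0.1217]
tool_rot: [-0.0, 0.662, 0.75, -0.0]
force: [0.3, 0.1, -0.1]
gripper_width: 0.0512
```

Run:
```python
from h import *
import pickle
go([.5475,.1725,.119],7.3)
s=r.read_state();c=r.camera('wrist');pickle.dump((c,s),open('c4.pkl','wb'))
a=r.camera('scene')
cv2.imwrite('pics/w4.png',np.hstack([cv2.resize(c['image'][200:420,170:390],(440,440)),cv2.resize(a['image'][140:260,160:270],(360,440))])[:,:,::-1])
```

```text
t 9.05 pos [0.5477 0.1731 0.1217] F [ 0.3  0.1 -0.1] w 0.0512 q6 0.07
shift [-0.0006 -0.0003  0.0027] turn [-0.04  0.01 -0.14]
```

View pics/w4.png

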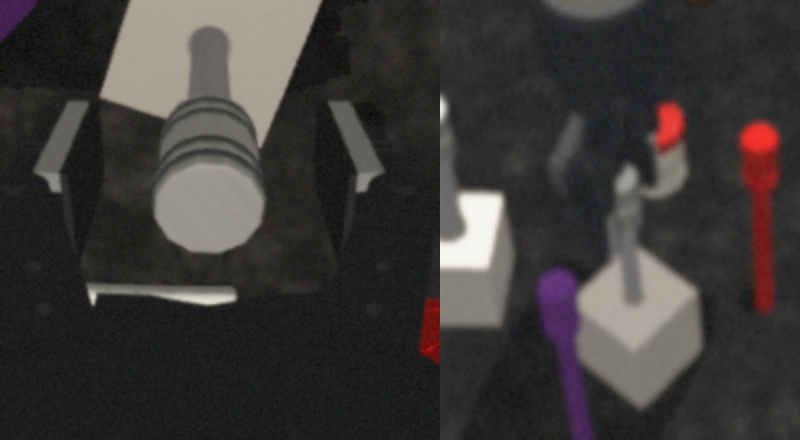

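The wrist crop shows the head centred between the fingers, its top disc at about (209,207) in the crop. I'll check the offset along the pads and then grip.

Run:
```python
from h import *
import pickle
c,s=pickle.load(open('c4.pkl','rb'))
print(wray(c,s,274.5,303.5,.157),s['eef_pos'])
```

```text
[0.54845858 0.17409483 0.157     ] [0.54770108 0.17309136 0.1216823 ]
```

Emit:
jog_arm --rotation '[[0,0,0],[0,0,0],[0,0,0],[0,0,0],[0,0,0]]' --translation '[[0,0,0.002],[0,0,0],[0,0,0],[0,0,0],[0,0,0]]' --grip '[0.6,0.6,0.6,0.6,0.6]'

```text
t: 9.57
eef_pos: [0.5484, 0.1732, 0.1214]
tool_rot: [0.001, 0.662, 0.75, 0.001]
force: [-0.5, -0.6, 0.5]
gripper_width: 0.0515
```

Centred to about 1 mm, so grip.

Emit:
jog_arm --rotation '[[0,0,0],[0,0,0],[0,0,0],[0,0,0],[0,0,0]]' --translation '[[0,0,0],[0,0,0],[0,0,0],[0,0,0],[0,0,0]]' --grip '[0,0,0,0,0]'

```text
t: 9.98
eef_pos: [0.5483, 0.1733, 0.1218]
tool_rot: [0.001, 0.662, 0.75, 0.001]
force: [-0.1, -0.0, 0.2]
gripper_width: 0.0203
```

Emit:
jog_arm --rotation '[[0,0,0],[0,0,0],[0,0,0],[0,0,0],[0,0,0]]' --translation '[[0,0,0],[0,0,0],[0,0,-0.005],[0,0,-0.01],[0,0,-0.01]]' --grip '[0,0,0,0,0]'

```text
t: 10.4
eef_pos: [0.5474, 0.1731, 0.1464]
tool_rot: [-0.0, 0.662, 0.75, -0.001]
force: [0.6, -0.6, -2.5]
gripper_width: 0.0206
```

Run:
```python
from h import *
go([.548,.173,.26],7.3)
```

```text
t 10.4 pos [0.5474 0.1731 0.1464] F [ 0.6 -0.6 -2.5] w 0.0206 q6 0.07
shift [-0.0002  0.0004 -0.1136] turn [-0.09  0.02 -0.14]
```

Emit:
jog_arm --rotation '[[0,0,0],[0,0,0],[0,0,0],[0,0,0],[0,0,0]]' --translation '[[0,0,-0.015],[0,0,-0.02],[0,0,-0.03],[0,0,-0.02],[0,0,-0.02]]' --grip '[0,0,0,0,0]'

```text
t: 10.82
eef_pos: [0.5465, 0.1729, 0.2584]
tool_rot: [-0.001, 0.662, 0.75, -0.001]
force: [0.3, -0.7, -1.6]
gripper_width: 0.0203
```

Emit:
jog_arm --rotation '[[0,0,0],[0,0,0],[0,0,0],[0,0,0],[0,0,0]]' --translation '[[0,0,-0.01],[0,0,-0.005],[0,0,0],[0,0,0],[0,0,0]]' --grip '[0,0,0,0,0]'

```text
t: 11.23
eef_pos: [0.547, 0.1731, 0.2822]
tool_rot: [0.002, 0.662, 0.75, 0.003]
force: [0.2, -0.8, -0.5]
gripper_width: 0.0205
```

Run:
```python
from h import *
go([.5365,-.0525,.28],7.3)
```

```text
t 11.23 pos [0.547  0.1731 0.2822] F [ 0.2 -0.8 -0.5] w 0.0205 q6 0.07
shift [-0.2225 -0.0385  0.0019] turn [ 0.39 -0.01 -0.13]
```

Emit:
jog_arm --rotation '[[0.3,0,0],[0,0,0],[0,0,0],[0,0,0],[0,0,0]]' --translation '[[-0.015,-0.0026,0],[-0.025,-0.0043,0],[-0.028,-0.0048,0],[-0.028,-0.0048,0],[-0.028,-0.0048,0]]' --grip '[0,0,0,0,0]'

```text
t: 11.65
eef_pos: [0.5396, 0.0477, 0.2772]
tool_rot: [-0.003, 0.659, 0.752, -0.002]
force: [0.9, -0.1, -0.9]
gripper_width: 0.0205
```

Emit:
jog_arm --rotation '[[0,0,0],[0,0,0],[0,0,0],[0,0,0],[0,0,0]]' --translation '[[-0.028,-0.0048,0],[-0.025,-0.0043,0],[-0.02,-0.0034,0],[-0.012,-0.002,0],[-0.006,-0.001,0]]' --grip '[0,0,0,0,0]'

```text
t: 12.07
eef_pos: [0.5337, -0.0526, 0.2722]
tool_rot: [-0.006, 0.66, 0.751, -0.004]
force: [-0.9, 0.7, -2.3]
gripper_width: 0.0206
```

Emit:
jog_arm --rotation '[[0,0,0],[0,0,0],[0,0,0],[0,0,0],[0,0,0]]' --translation '[[0,0,0],[0,0,0],[0,0,0],[0,0,0],[0,0,0]]' --grip '[0,0,0,0,0]'

```text
t: 12.48
eef_pos: [0.5333, -0.0514, 0.2701]
tool_rot: [-0.008, 0.66, 0.751, -0.005]
force: [0.0, -0.5, -2.0]
gripper_width: 0.0204
```

Run:
```python
from h import *
go([.5365,-.0525,.27],7.3)
```

```text
t 12.48 pos [ 0.5333 -0.0514  0.2701] F [ 0.  -0.5 -2. ] w 0.0204 q6 -0.35
shift [-0.0015  0.003   0.0001] turn [-1.08 -0.32  0.1 ]
```

Emit:
jog_arm --rotation '[[-1,-0.3,0],[0,0,0],[0,0,0],[0,0,0],[0,0,0]]' --translation '[[-0.001,0.002,0],[0,0,0],[0,0,0],[0,0,0],[0,0,0]]' --grip '[0,0,0,0,0]'

```text
t: 12.9
eef_pos: [0.5357, -0.0503, 0.2703]
tool_rot: [0.0, 0.659, 0.752, 0.0]
force: [0.2, 0.3, -0.6]
gripper_width: 0.0206
```

Run:
```python
from h import *
import pickle
go([.5357,-.0528,.27],7.3)
s=r.read_state();a=r.camera('scene');b=r.camera('top');w=r.camera('wrist');pickle.dump((a,b,w,s),open('c5.pkl','wb'))
f=lambda i,x,y,w,h,S:cv2.resize(i[y:y+h,x:x+w],S,interpolation=cv2.INTER_CUBIC)
cv2.imwrite('pics/w5.png',np.vstack([np.hstack([f(a['image'],270,140,100,150,(400,600)),np.vstack([f(b['image'],270,190,100,75,(400,300)),f(w['image'],190,180,160,120,(400,300))])])])[:,:,::-1])
```

```text
t 12.9 pos [ 0.5357 -0.0503  0.2703] F [ 0.2  0.3 -0.6] w 0.0206 q6 -0.35
shift [-0.0025 -0.0004  0.0003] turn [0.06 0.01 0.25]
```

View pics/w5.png

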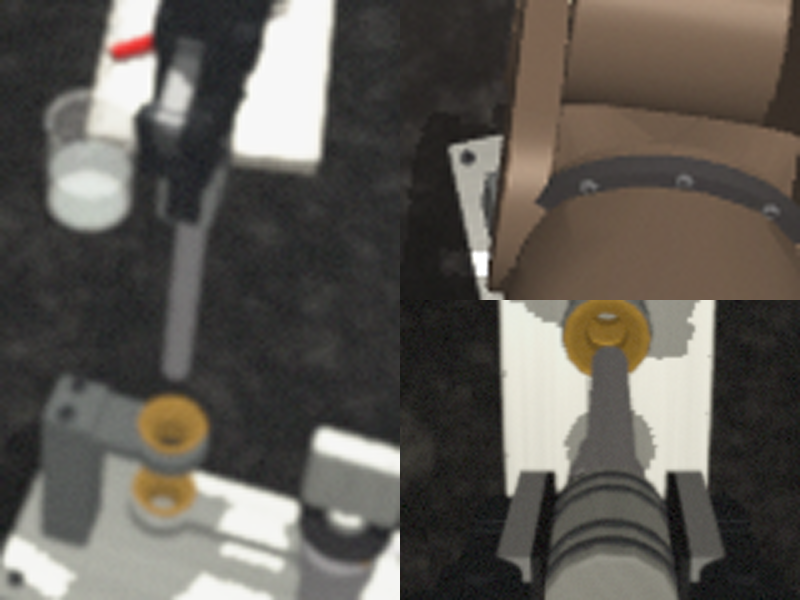

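Run:
```python
from h import *
import pickle
a,b,w,s=pickle.load(open('c5.pkl','rb'))
e=s['eef_pos'];print(e,w['fx'],w['cx'],w['cy'])
for n,c,bx in(('scene',a,(296,232,32,26)),('wrist',w,(252,172,44,40))):
    x,y,W,H=bx;m=cv2.inRange(cv2.cvtColor(c['image'],cv2.COLOR_RGB2HSV),(8,90,60),(34,255,255))[y:y+H,x:x+W]
    k=max(cv2.findContours(m,cv2.RETR_EXTERNAL,cv2.CHAIN_APPROX_NONE)[0],key=cv2.contourArea);q=cv2.fitEllipse(cv2.convexHull(k));p=np.array(q[0])+[x,y]
    print(n,p,q[1],ray(c,*p,.118) if n=='scene' else wray(c,s,*p,.118))
print('tip scene',ray(a,313.9,232,.1545),'axis mid',[ray(a,u,v,z) for u,v,z in ((313.9,232,.1545),)])
z=.1545
def sp(X): q=a['R']@np.array(X)+a['t'];return (q[:2]/q[2]*a['fx']+[a['cx'],a['cy']]).round(1)
print('pred scene tip/front',sp([e[0],e[1],z]),'at +60mm',sp([e[0],e[1],z+.06]))
print('pred wrist tip',wpix(w,s,[e[0],e[1],z]),'far edge',wpix(w,s,[e[0]-.001,e[1]+.006,z]))
g=a['image'].mean(2)
for v in(200,206,212,218,224,228,231,233,235,237):print(v,g[v,304:326].round(0).astype(int).tolist())
g=w['image'].mean(2);
for v in(210,220,230,240):print(v,g[v,256:294].round(0).astype(int).tolist())
print([int(x) for x in g[190:212,274]])
```

```text
[ 0.53574857 -0.05028114  0.2703134 ] 325.19226210127806 273.86203368795003 208.49503446148475
scene [312.87428665 245.2098074 ] (15.070474624633789, 17.366168975830078) [ 0.53627666 -0.05183535  0.118     ]
wrist [272.14276123 194.33940506] (32.875064849853516, 34.49143981933594) [ 0.5351051  -0.05100092  0.118     ]
tip scene [ 0.53866216 -0.05006078  0.1545    ] axis mid [array([ 0.53866216, -0.05006078,  0.1545    ])]
pred scene tip/front [313.4 233.1] at +60mm [315.8 211.6]
pred wrist tip [272.87708589 203.87033653] far edge [272.62686222 196.69791175]
200 [52, 48, 42, 45, 46, 47, 42, 45, 50, 71, 95, 110, 115, 114, 111, 111, 99, 77, 46, 45, 46, 47]
206 [51, 53, 51, 47, 48, 46, 54, 50, 61, 87, 105, 114, 114, 115, 111, 103, 82, 58, 49, 50, 52, 51]
212 [46, 51, 43, 48, 49, 49, 50, 58, 84, 105, 112, 116, 116, 115, 109, 91, 65, 43, 44, 45, 41, 47]
218 [37, 41, 46, 39, 38, 47, 48, 69, 92, 109, 110, 115, 114, 108, 93, 67, 45, 49, 43, 43, 47, 44]
224 [47, 48, 47, 47, 49, 51, 57, 85, 104, 113, 114, 115, 111, 98, 72, 55, 48, 47, 43, 48, 43, 46]
228 [49, 49, 46, 52, 45, 46, 67, 92, 104, 11
[... 538 characters left out ...]
 87, 86, 99, 156, 208, 223, 224, 225, 227, 226, 227, 226, 227, 226, 228, 228]
220 [227, 226, 225, 226, 226, 225, 224, 222, 197, 151, 105, 87, 85, 88, 87, 86, 84, 85, 88, 87, 86, 85, 88, 89, 86, 105, 178, 212, 221, 224, 223, 225, 224, 225, 225, 225, 225, 226]
230 [224, 220, 192, 152, 140, 136, 139, 137, 122, 104, 87, 87, 88, 86, 86, 84, 86, 87, 90, 88, 89, 89, 90, 91, 89, 89, 92, 119, 136, 140, 139, 134, 147, 197, 216, 222, 223, 224]
240 [193, 150, 137, 136, 130, 105, 91, 85, 85, 88, 87, 90, 89, 84, 84, 90, 86, 87, 88, 89, 89, 90, 88, 90, 92, 87, 87, 93, 121, 134, 136, 135, 140, 139, 138, 150, 204, 220]
[87, 92, 91, 92, 89, 90, 104, 113, 94, 88, 90, 87, 84, 85, 89, 88, 88, 87, 87, 85, 88, 89]
```

Scene and wrist views agree that the tip is on the TCP axis to within about 0.5 mm. The bushing is at about (0.5357, -0.0518), so I'll descend carefully from here.

Emit:
jog_arm --rotation '[[0,0,0.2],[0,0,0],[0,0,0],[0,0,0],[0,0,0]]' --translation '[[-0.0015,0,0.005],[0,0,0.008],[0,0,0.008],[0,0,0.004],[0,0,0]]' --grip '[0,0,0,0,0]'

```text
t: 13.47
eef_pos: [0.5358, -0.0522, 0.2422]
tool_rot: [0.0, 0.661, 0.751, 0.0]
force: [-0.5, 0.5, -0.8]
gripper_width: 0.0206
```

Run:
```python
from h import *
go([.5357,-.0518,.225],7.3)
```

```text
t 13.47 pos [ 0.5358 -0.0522  0.2422] F [-0.5  0.5 -0.8] w 0.0206 q6 -0.35
shift [ 0.0004 -0.      0.0172] turn [ 0.03 -0.   -0.01]
```

Emit:
jog_arm --rotation '[[0,0,0],[0,0,0],[0,0,0],[0,0,0],[0,0,0]]' --translation '[[0,0,0.005],[0,0,0.006],[0,0,0.006],[0,0,0.004],[0,0,0]]' --grip '[0,0,0,0,0]'

```text
t: 13.88
eef_pos: [0.5357, -0.0522, 0.2183]
tool_rot: [-0.0, 0.661, 0.751, -0.0]
force: [0.5, 0.1, -1.8]
gripper_width: 0.021
```

Run:
```python
from h import *
import pickle
go([.5357,-.0518,.2],7.3)
s=r.read_state();a=r.camera('scene');w=r.camera('wrist')
f=lambda i,x,y,w,h,S:cv2.resize(i[y:y+h,x:x+w],S,interpolation=cv2.INTER_CUBIC)
cv2.imwrite('pics/w6.png',np.hstack([f(a['image'],285,215,60,80,(400,533)),f(w['image'],235,160,80,107,(400,533))])[:,:,::-1])
```

```text
t 13.88 pos [ 0.5357 -0.0522  0.2183] F [ 0.5  0.1 -1.8] w 0.021 q6 -0.35
shift [0.0004 0.0001 0.0183] turn [-0.03 -0.02 -0.01]
```

View pics/w6.png

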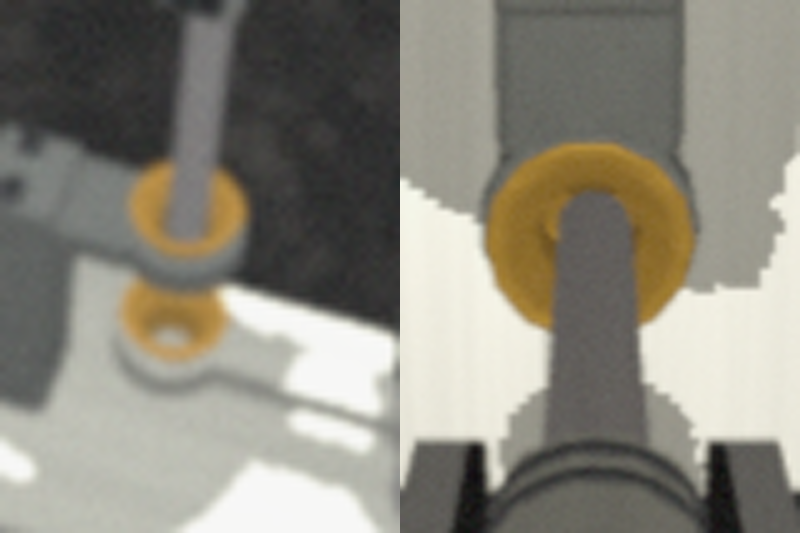

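The tip sits in the flare, about 0.6 mm off centre to the right in the wrist view, with no contact force. I'll continue down with a small correction.

Emit:
jog_arm --rotation '[[0,0,0],[0,0,0],[0,0,0],[0,0,0],[0,0,0]]' --translation '[[0,-0.0005,0.004],[0,0,0.006],[0,0,0.006],[0,0,0.003],[0,0,0]]' --grip '[0,0,0,0,0]'

```text
t: 14.4
eef_pos: [0.5357, -0.0524, 0.1989]
tool_rot: [0.001, 0.661, 0.751, 0.001]
force: [-0.2, -0.4, -1.1]
gripper_width: 0.0206
```

Emit:
jog_arm --rotation '[[0,0,0],[0,0,0],[0,0,0],[0,0,0],[0,0,0]]' --translation '[[0,0,0.004],[0,0,0.005],[0,0,0.005],[0,0,0.003],[0,0,0]]' --grip '[0,0,0,0,0]'

```text
t: 14.82
eef_pos: [0.5358, -0.0524, 0.1799]
tool_rot: [0.001, 0.661, 0.751, 0.001]
force: [0.2, -0.4, -1.5]
gripper_width: 0.0208
```

Run:
```python
from h import *
go([.5354,-.0520,.143],7.3)
```

```text
t 14.82 pos [ 0.5358 -0.0524  0.1799] F [ 0.2 -0.4 -1.5] w 0.0208 q6 -0.35
shift [ 0.0005 -0.0004  0.0369] turn [ 0.1   0.03 -0.01]
```

No contact so far, and the tip is at the lower mouth. Continuing.

Emit:
jog_arm --rotation '[[0.1,0,0],[0,0,0],[0,0,0],[0,0,0],[0,0,0]]' --translation '[[0.0003,-0.0003,0.004],[0,0,0.005],[0,0,0.004],[0,0,0.003],[0,0,0]]' --grip '[0,0,0,0,0]'

```text
t: 15.23
eef_pos: [0.5354, -0.0521, 0.1621]
tool_rot: [0.0, 0.661, 0.751, -0.0]
force: [0.1, 0.0, -0.5]
gripper_width: 0.0203
```

Emit:
jog_arm --rotation '[[0,0,0],[0,0,0],[0,0,0],[0,0,0],[0,0,0]]' --translation '[[0,0,0.004],[0,0,0.004],[0,0,0.003],[0,0,0.002],[0,0,0]]' --grip '[0,0,0,0,0]'

```text
t: 15.65
eef_pos: [0.5355, -0.0522, 0.1478]
tool_rot: [0.0, 0.661, 0.751, -0.0]
force: [0.1, 0.5, -2.1]
gripper_width: 0.0203
```

Run:
```python
from h import *
go([.5354,-.0520,.142],7.3)
```

```text
t 15.65 pos [ 0.5355 -0.0522  0.1478] F [ 0.1  0.5 -2.1] w 0.0203 q6 -0.35
shift [ 0.0002 -0.0001  0.0058] turn [ 0.    0.03 -0.  ]
```

Emit:
jog_arm --rotation '[[0,0,0],[0,0,0],[0,0,0],[0,0,0],[0,0,0]]' --translation '[[0,0,0.003],[0,0,0.002],[0,0,0],[0,0,0],[0,0,0]]' --grip '[0,0,0,0,0]'

```text
t: 16.07
eef_pos: [0.5357, -0.0522, 0.1423]
tool_rot: [0.0, 0.661, 0.751, -0.0]
force: [-0.0, -0.3, -0.2]
gripper_width: 0.0206
```

Run:
```python
from h import *
go([.5354,-.0520,.142],7.3)
a=r.camera('scene');w=r.camera('wrist')
f=lambda i,x,y,w,h,S:cv2.resize(i[y:y+h,x:x+w],S,interpolation=cv2.INTER_CUBIC)
cv2.imwrite('pics/w7.png',np.hstack([f(a['image'],265,195,80,107,(400,533)),f(w['image'],200,160,160,214,(400,533))])[:,:,::-1])
```

```text
t 16.07 pos [ 0.5357 -0.0522  0.1423] F [-0.  -0.3 -0.2] w 0.0206 q6 -0.35
shift [ 0.0002 -0.0002  0.0003] turn [ 0.01  0.03 -0.01]
```

View pics/w7.png

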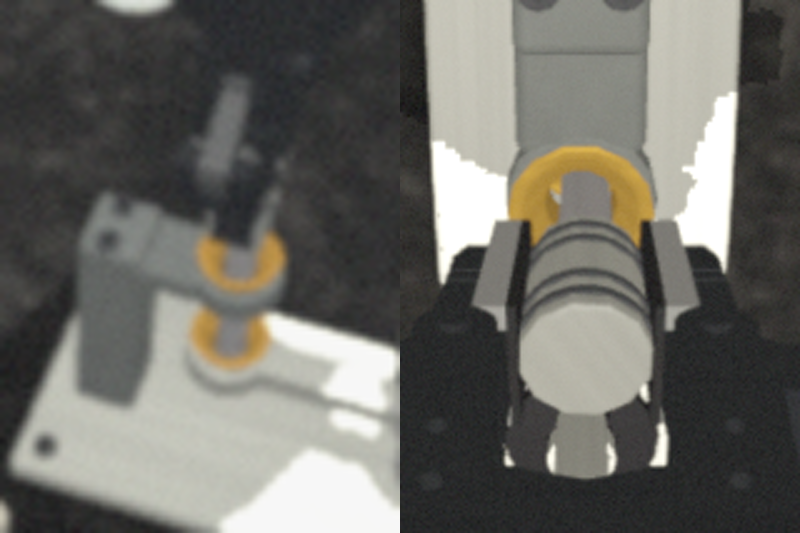

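The rod (scene crop (237,330)) runs through both bushings. By arithmetic the tip is at about 26.5 mm, and there is no contact force, so I'm handing in.

```bash
python3 -c "
from workcell import r
print(r.finish_job())"
```

```text
the job is handed in; nothing more can be done
None
```

The job is handed in, with the thin rod threaded through both bushings and still held in the gripper. `finish_job` gives no verdict, so this rests on my own checks.

- **Knob:** I turned it about 69° clockwise by the bar grip. The pictures then showed the swing arm clicked over, with the lower bushing under the upper one.
- **Thin rod:** I drew it from the right-hand block and lowered it through both bushings. The side forces stayed under about 1 N the whole way down.
- **Final state:** The last picture shows the rod passing through both bushings. The measured gripper opening is 20.6 mm, the TCP is at z = 0.1423 and the tool is vertical to within 0.1°. The job took about 16 s of the 64 s.

- **Tip height not seen directly:** I get about 26.5 mm above the worktop from the height at which I gripped the head. The base plate top is at 10 mm and the bottom of the lower bushing at 44 mm.
- **Small disagreement:** The cameras disagreed by up to 2–3 mm on the positions of the rod head and the upper bushing. I used values in between, and the close-up wrist view showed the rod about 0.6 mm off the bore centre before I corrected it.
- **Other objects:** I did not reach for or touch the thick rod, beaker, jar, small box or the coloured look-alikes. I did not re-measure their positions at the end.

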